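# Sort three latching push switches by the force of their click

### The arm

A 7-joint arm with a two-finger parallel gripper is mounted at the origin on a cart in front of the work surface, level with it; the furniture and walls round the work are solid. World frame = base frame: x ahead of the robot, y to its left, z up, the work surface at z = 0. Lengths are in m, angles in rad, forces in N, time in s.
With the tool pointing down it reaches from about 0.4 to 0.875 m from the base axis. Payload 19.3 kg.
Tool frame: the origin (TCP) lies midway between the tips of the shut fingers; the grasp point (between the pads) lies 19 mm behind it; z points along the fingers, y is the line along which they close (so a half turn about z gives the same grasp; the last joint's range is limited). The gripper opens to 85 mm and grips with 20 to 120 N. Pads are 22 mm wide; open, the fingers measure 114 mm over their backs; the gripper's body (76 mm by 85 mm) begins 54 mm behind the grasp point. The pads swing forward as they close: fully open they stand 13 mm farther back than shut.
Start: joints at [-1.197, 0.521, -0.036, 1.599, 0.021, 1.021, -0.113], TCP at [0.268, 0.564, 0.231] pointing down, gripper open.
Joint ranges: [-2.91, 2.91], [-0.3, 2.13], [-1.5, 1.42], [0.17, 2.43], [-1.26, 4.41], [0.16, 1.93], [-2.52, 2.52]. Speed limits (rad/s): [1.89, 1.89, 2.39, 2.39, 3.01, 3.01, 3.01].

### API

Orientations are given as [roll, pitch, yaw] about the fixed x, y, z axes, in that order (R = Rz(yaw) Ry(pitch) Rx(roll)).
In Python, from workcell import telemetry, grab_frame, calibration, bot, outline_of, landmark_of gives the robot as it stands. The module is installed in compiled form; this text tells all that it offers.
- The arm moves only by the shell command python3 -m inch 'ROWS' [FORCE]. ROWS is JSON, a list of rows, each a list of 7 numbers: the shift along the tool's x, y, z in m, then the turn, a rotation vector about the tool's x, y, z in rad, then the closure, from 0 (fully open) to 1 (shut). A call has 1 to 5 rows; each row shifts and turns the commanded pose from where the row before left it, along the tool's axes as they then stand; what a row does not reach is not made up. A row lasts 1/10 s, in which the tool goes at most 50 mm and 8.59 degrees, less where a joint would pass 70% of its speed; a pose out of reach is approached as far as the arm can. A call is refused whole if a number of a shift passes 0.05 or a number of a turn 0.15, either way. A call with a gripper value outside its range is refused whole. The fingers move at their own pace and stop on an object; FORCE is the grip in N (left out, the last holds). Time passes only in rows, so rows that do not move let the fingers close. It gives the time, the measured TCP pose, the force, the opening and the grip force at its end, in the units of the state.
- telemetry.observe(): the state, without advancing time (a new reading comes with each control period).
- grab_frame(name): name is "scene" or "top"; returns the picture (400x640x3 uint8, red, green, blue); there is no depth.
- calibration(name): a dict with "fovy" (degrees; the focal length in pixels is half the picture's height over the tangent of half this angle, whatever the lens; pixels are square), "cx", "cy" (the principal point, pixels), "pose" (4x4, takes a point from camera to world coordinates). Camera axes: x right, y down, z forward; pixel columns grow to the right and rows downward; lengths in m; the calibration is good to about 2 mm. A picture is of the moment at which its call begins. calibration takes no time and is no camera call.
- bot.job_done(): hands the job in; it is judged then, once.
Trained networks look in the newest picture that a camera, given by its name, has taken for a name from the list of things; names that differ only in an ending like _2 or _b are one class to them, and where a whole thing is asked for, a point or a joint stands for the part that bears it (a point fixed in the world has none). Each returns a list of dicts, best first, with "score" (0 to 1); they miss things now and then, are a little off and sometimes report something else, mostly with a low value. They report only what shows in the picture. A call takes as long as a camera call.
- outline_of(label, camera): "region" (400x640 bool, what is visible of it) and "rect" ([left, top, right, bottom] in pixels, round what is visible of it).
- landmark_of(label, camera): "xy" ([column, row] in pixels: a listed point, or the origin of a listed thing).
The state is a dict: "clock": time; "qpos": joint angles; "qd": joint speeds; "joint_efforts": joint torques, N m; "position": TCP position; "tool_rot": TCP orientation; "force": force on the tool from outside, world axes, zero at the start; "moment": the same for the moment, N m; "grip_width": finger opening in m; "finger_force": force on a finger pad.
Only numpy, scipy, OpenCV 4.12 (cv2) and the standard library are available. Lean on these libraries where they do the work, as an engineer would, in place of code of your own. Each camera call takes 0.05 s, during which the arm holds its last target. There are 200 camera calls.

### The job

Three spare push switches that look alike stand in the metal holder, but their springs differ. Press each one straight down until it clicks and its key stays down, feeling how hard it goes and never pressing a key with more than about 18 N; then stand the stiffest one upright in the small clear box and the lightest one upright in the big shallow tray, leave the middle one seated in the holder, and do not shift the other things on the desk.

Things in the scene. Friction and masses are not known exactly. Their poses are not given: they have to be found in the camera images.
- holder: Fixed aluminium plate flat on the desk, 90 x 230 x 12 mm, three round bays in a row along its y; origin: centre of its underside. In each bay stands one loose push switch, 0.24 kg, in unknown order, all alike, not listed: round grey body 40 mm in diameter and 40 mm high (44 mm over its 5 mm high foot), on it a white key 26 mm in diameter, 13 mm high. Grip the body above the plate, across the row.
- holder_hole0 (a point): Centre of the mouth of the first bay, in the plate's top face (12 mm above the desk), 72 mm from the middle bay towards the holder's +y. Bays are 46 mm in diameter, 6 mm deep, flat-floored. The switch in it stands with its underside 6 mm below this point, its body's top 34 mm and its key's top 47 mm above it.
- holder_hole1 (a point): The same for the middle bay. How a key behaves: going straight down it resists with 5 N per mm up to its click force, then gives way ever more easily and, 4.5 mm down, snaps away (the click) and stays 7 mm down for good. Pushed on from there it again takes 5 N per mm, to a stop 4 mm further. Only on the way to the click can its force be felt, once.
- holder_hole2 (a point): The same for the third bay, 72 mm from the middle one towards the holder's -y. To click, the keys take about 3 N (lightest), 6 N (middle) and 10 N (stiffest). A key let go before it gives way comes back up and can be tried again.
- clear_box: Small open clear plastic box, fixed to the desk, 78 x 120 x 22 mm (x, y, z), walls and floor 2 mm thick; origin at the centre of its underside, long side along its y.
- tray: Big shallow open plastic tray, fixed to the desk, 138 x 325 x 24 mm (x, y, z), floor 3 mm thick, flat inside over 118 x 304 mm; origin at the centre of its underside, long side along its y.
- ocular: Bystander: loose black microscope eyepiece, 45 mm in diameter, 61 mm high, origin at the centre of its underside.
- drop_small: Bystander: loose white dropper bottle, 41 mm in diameter, 118 mm high, origin at the centre of its underside.
- amber_bottle: Bystander: loose brown bottle with a white cap, 41 mm in diameter, 82 mm high, origin at the centre of its underside.
- slide_tin: Bystander: loose flat closed tin, 54 x 83 x 19 mm, origin at the centre of its underside.
- marker: Bystander: loose marker pen lying on the desk, 16 x 130 x 16 mm, origin at the centre of its underside.
- tape_roll: Bystander: loose roll of tape lying flat, 77 mm in diameter, 16 mm high, origin at the centre of its underside.

How it is judged:
On the way:
1. all three keys have clicked and stay down, the switches not yet sorted (p the middle one, q the stiffest, r the lightest; which bay each is in is not told) (value of joint each of plunger_p, plunger_q, plunger_r above 0.005 m and not (x of switch_q_c0 in the frame of clear_box between -0.03 and 0.03 m and y of switch_q_c0 in the frame of clear_box between -0.052 and 0.052 m and z of switch_q_c0 in the frame of clear_box between 0.01 and 0.035 m and angle between each of switch_q_c0, switch_r_c0's own z axis and vertical below 0.15 rad and x of switch_r_c0 in the frame of tray between -0.06 and 0.06 m and y of switch_r_c0 in the frame of tray between -0.152 and 0.152 m and z of switch_r_c0 in the frame of tray between 0.01 and 0.035 m)), for 0.2 s.
At the end, for the whole second after the job is handed in: All keys clicked down (over 5 mm in); the stiffest switch upright (within 0.15 rad) on the clear box's floor, the lightest likewise on the tray's floor, the middle one upright (0.1 rad) on the floor of any bay of the holder, within 8 mm of its centre (value of joint each of plunger_p, plunger_q, plunger_r above 0.005 m and x of switch_q_c0 in the frame of clear_box between -0.03 and 0.03 m and y of switch_q_c0 in the frame of clear_box between -0.052 and 0.052 m and z of switch_q_c0 in the frame of clear_box between 0.01 and 0.027 m and angle between each of switch_q_c0, switch_r_c0's own z axis and vertical below 0.15 rad and x of switch_r_c0 in the frame of tray between -0.06 and 0.06 m and y of switch_r_c0 in the frame of tray between -0.152 and 0.152 m and z of switch_r_c0 in the frame of tray between 0.01 and 0.028 m and (horizontal distance between switch_p_c0 and holder_hole0 below 0.008 m or horizontal distance between switch_p_c0 and holder_hole1 below 0.008 m or horizontal distance between switch_p_c0 and holder_hole2 below 0.008 m) and z of switch_p_c0 in the frame of holder below 0.029 m and angle between switch_p_c0's own z axis and vertical below 0.1 rad); the robot touches nothing.
It fails at once if a key is pressed with more than 18 N (contact force between any of key_p_c0, key_q_c0, key_r_c0 and anything else above 18 N).
It fails at once if another thing on the desk is shifted by more than 3 cm (distance of any of ocular, drop_small, amber_bottle, slide_tin, marker, tape_roll from where it was at the start of the episode above 0.03 m).
It also fails if it takes over 72 s, if anything falls off the work surface, if the arm or the gripper's body presses on something with over 40 N, if the wrist force passes 120 N, or if a joint passes its speed limit or range.

## Working session

There is one attempt and no reset: what is moved stays moved. The work goes in short steps, Python scripts to look and compute and a shell command to move; the robot and the scene stay as the last step left them, time stands still between calls to the robot, and variables do not carry over. Pictures are saved under pics/ and viewed, at most 10 in all, crops included, and the job is handed in when it is done.

```bash
mkdir -p pics; cat > h.py <<'E'
import numpy as np, cv2
from workcell import telemetry, grab_frame, calibration, bot, outline_of, landmark_of
def ray(cam,xy,z):
    c=calibration(cam); f=200/np.tan(np.radians(c['fovy'])/2); T=np.array(c['pose'])
    d=T[:3,:3]@np.array([(xy[0]-c['cx'])/f,(xy[1]-c['cy'])/f,1]); o=T[:3,3]
    return o+d*(z-o[2])/d[2]
def proj(cam,p):
    c=calibration(cam); f=200/np.tan(np.radians(c['fovy'])/2); T=np.array(c['pose'])
    q=T[:3,:3].T@(np.array(p)-T[:3,3]); return [c['cx']+f*q[0]/q[2],c['cy']+f*q[1]/q[2]]
def shot(cam,n): im=grab_frame(cam); cv2.imwrite(f'pics/{n}.png',im[:,:,::-1]); return im
E
python3 - <<'E'
from h import *
np.set_printoptions(precision=4,suppress=True)
a=shot('top','a'); b=shot('scene','b')
H=dict(holder=0,holder_hole0=.012,holder_hole1=.012,holder_hole2=.012,clear_box=0,tray=0,ocular=0,drop_small=0,amber_bottle=0,slide_tin=0,marker=0,tape_roll=0)
for n,z in H.items():
    for cam in ('top','scene'):
        r=landmark_of(n,cam)
        for d in r[:2]: print(n,cam,round(d['score'],2),np.round(d['xy'],1),ray(cam,d['xy'],z)[:2])
s=telemetry.observe(); print(s)
for c in ('top','scene'): print(calibration(c))
E
```

```text
holder top 0.16 [240.3 161.7] [0.6561 0.1775]
holder scene 0.81 [291.  202.9] [0.4778 0.0385]
holder scene 0.51 [273.1 164.8] [0.5399 0.3036]
holder_hole0 top 0.83 [296.6 209.7] [ 0.4928 -0.0197]
holder_hole0 top 0.82 [250.5 212.5] [0.4805 0.1331]
holder_hole0 scene 0.87 [299.6 209.6] [ 0.4764 -0.025 ]
holder_hole0 scene 0.83 [278.7 187.3] [0.478  0.1306]
holder_hole1 top 0.83 [296.6 209.7] [ 0.4928 -0.0197]
holder_hole1 top 0.82 [250.5 212.5] [0.4805 0.1331]
holder_hole1 scene 0.87 [299.6 209.6] [ 0.4764 -0.025 ]
holder_hole1 scene 0.83 [278.7 187.3] [0.478  0.1306]
holder_hole2 top 0.83 [296.6 209.7] [ 0.4928 -0.0197]
holder_hole2 top 0.82 [250.5 212.5] [0.4805 0.1331]
holder_hole2 scene 0.87 [299.6 209.6] [ 0.4764 -0.025 ]
holder_hole2 scene 0.83 [278.7 187.3] [0.478  0.1306]
clear_box top 0.75 [237.4 160.8] [0.6591 0.1875]
clear_box scene 0.56 [311.9 172.2] [0.6423 0.1773]
clear_box scene 0.55 [286.7 158.6] [0.6089 0.3205]
tray top 0.6 [379.8 200.7] [ 0.5304 -0.2988]
tray scene 0.73 [272.1 166.1] [0.5321 0.2964]
tray scene 0.59 [358.9 317.3] [ 0.3909 -0.478 ]
ocular top 0.48 [317
[... 1041 characters left out ...]
    ,  2.6978]), 'force': array([-0.0594,  0.6831,  0.5384]), 'moment': array([-0.0535, -0.012 ,  0.0241]), 'finger_force': 0.0, 'grip_width': 0.08564094500628895}
{'fovy': 50.9153384012165, 'cx': 315.9292278606234, 'cy': 196.44431902611564, 'pose': array([[ 0.0185, -0.9864,  0.1633,  0.3093],
       [-0.9998, -0.0191, -0.002 , -0.0803],
       [ 0.0051, -0.1632, -0.9866,  1.3987],
       [ 0.    ,  0.    ,  0.    ,  1.    ]])}
{'fovy': 51.68391509959477, 'cx': 319.4751457522719, 'cy': 205.96546440419826, 'pose': array([[ 0.8543, -0.2981,  0.4258, -0.0428],
       [-0.5198, -0.5002,  0.6926, -0.9941],
       [ 0.0065, -0.813 , -0.5823,  0.8134],
       [ 0.    ,  0.    ,  0.    ,  1.    ]])}
```

View pics/a.png

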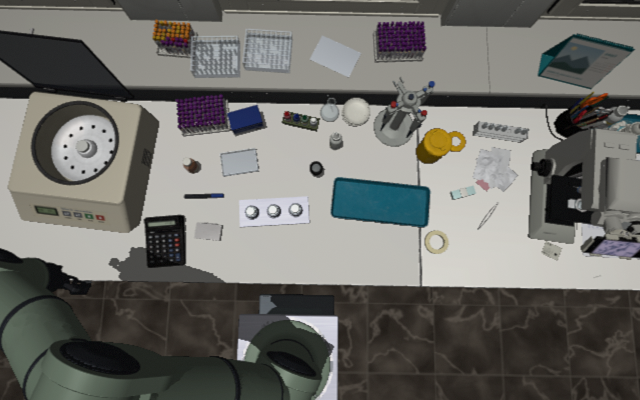

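View pics/b.png

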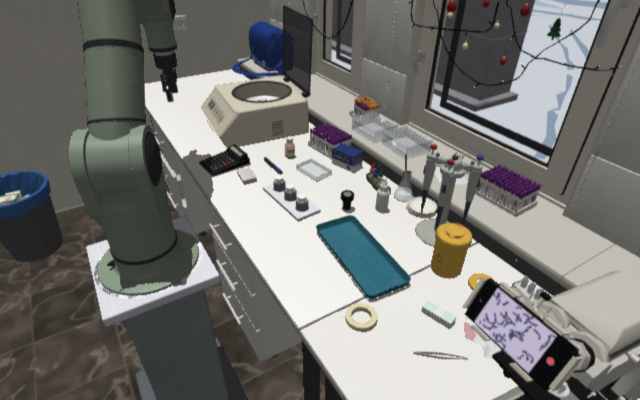

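The top picture shows the holder around (275,211) with switches at about (252,212), (274,211) and (296,210). The clear box is at (240,162), the tray at (380,202) and the ocular at (317,170). I'll refine these with outlines and a zoomed crop.

```bash
python3 - <<'E'
from h import *
np.set_printoptions(precision=4,suppress=True)
a=cv2.imread('pics/a.png');b=cv2.imread('pics/b.png')
def up(im,r): return cv2.resize(im[r[1]:r[3],r[0]:r[2]],None,fx=8,fy=8,interpolation=cv2.INTER_CUBIC)
A=up(a,(230,192,318,230)); B=up(b,(255,168,327,222))
w=max(A.shape[1],B.shape[1]); f=lambda m:cv2.copyMakeBorder(m,0,0,0,w-m.shape[1],cv2.BORDER_CONSTANT)
cv2.imwrite('pics/c.png',cv2.resize(np.vstack([f(A),f(B)]),None,fx=.8,fy=.8))
grab_frame('top');grab_frame('scene')
for n,z in (('holder',.006),('clear_box',.022),('tray',.024)):
  for cam in('top','scene'):
    for d in outline_of(n,cam)[:2]:
      m=d['region'].astype(np.uint8)
      c=max(cv2.findContours(m,0,2)[0],key=cv2.contourArea)[:,0]
      P=np.array([ray(cam,p,z)[:2] for p in c.astype(float)]).astype(np.float32)
      print(n,cam,round(d['score'],2),d['rect'],cv2.minAreaRect(P))
E
```

```text
holder top 0.96 [236.4, 194.2, 308.5, 227.2] ((0.48700377345085144, 0.058181021362543106), (0.09181839227676392, 0.23104514181613922), 4.371032238006592)
holder scene 0.79 [264.4, 182.3, 318.4, 224.0] ((0.4848474860191345, 0.05734115093946457), (0.10382448136806488, 0.24637719988822937), 4.499058246612549)
clear_box top 0.91 [220.4, 149.1, 256.3, 178.1] ((0.6494895815849304, 0.1789085417985916), (0.08641979098320007, 0.12464450299739838), 10.083930969238281)
clear_box scene 0.92 [296.8, 159.2, 325.5, 181.6] ((0.6421246528625488, 0.16755276918411255), (0.09985685348510742, 0.14762359857559204), 10.048709869384766)
tray top 0.63 [328.3, 178.8, 432.1, 229.6] ((0.5237699151039124, -0.2971591055393219), (0.32627755403518677, 0.13816627860069275), 84.94237518310547)
tray scene 0.96 [312.8, 215.3, 411.4, 299.6] ((0.5189715027809143, -0.30242088437080383), (0.3359030783176422, 0.14794978499412537), 84.40957641601562)
```

View pics/c.png

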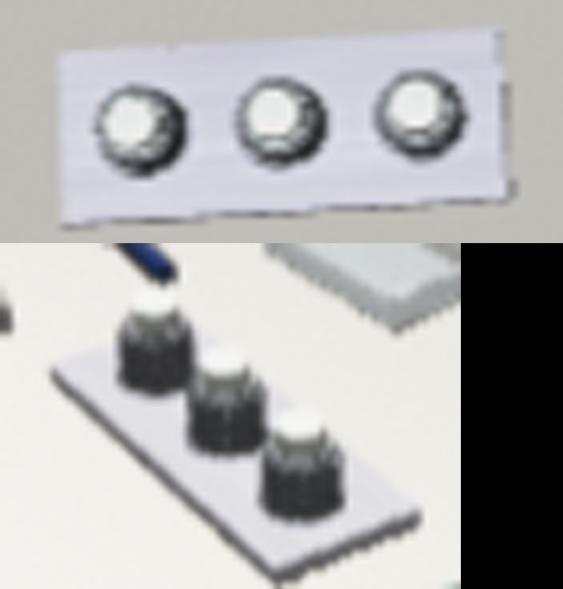

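```bash
python3 - <<'E'
from h import *
np.set_printoptions(precision=4,suppress=True)
for cam,L in (('top',[(250.5,211.2),(272.3,209.7),(294.2,208.4)]),('scene',[(279.4,177.4),(290.3,186.3),(301.9,196.0)])):
  for p in L: print(cam,ray(cam,p,.059)[:2])
print([np.array([.486,.058])+k*.072*np.array([-.0767,.997]) for k in(1,0,-1)])
s=telemetry.observe(); p=s['position'];y=s['tool_rot'][2];print(p,y)
t=np.array([.486,.058]);d=t-p[:2]
# tool down: R=Rz(yaw)Rx(pi): x=(cos y,sin y), ytool=(sin y,-cos y)
print(d@[np.cos(y),np.sin(y)], d@[np.sin(y),-np.cos(y)])
E
```

```text
top [0.4789 0.1261]
top [0.4851 0.0563]
top [ 0.4907 -0.0139]
scene [0.4779 0.1198]
scene [0.4837 0.0503]
scene [ 0.4888 -0.0201]
[array([0.4805, 0.1298]), array([0.486, 0.058]), array([ 0.4915, -0.0138])]
[0.2684 0.5644 0.2313] 2.6977203192081323
-0.4140326843539274 -0.3639032562421352
```

```bash
cat >> h.py <<'E'
def plan(x,y,z,yaw,N):
    s=telemetry.observe(); p=s['position']; w=s['tool_rot'][2]
    dy=(yaw-w+np.pi)%(2*np.pi)-np.pi; d=(np.array([x,y,z])-p)
    print('pos',p,'rpy',s['tool_rot'],'q',np.round(s['qpos'],2),'total',d,'turn',-dy)
    for i in range(N):
        a=w+dy*i/N; e=d/N
        print([round(float(v),4) for v in (e[0]*np.cos(a)+e[1]*np.sin(a), e[0]*np.sin(a)-e[1]*np.cos(a), -e[2])], round(-dy/N,4))
E
python3 -c "
from h import *
np.set_printoptions(precision=4,suppress=True)
plan(.485,.056,.10,1.648,15)"
```

```text
pos [0.2684 0.5644 0.2313] rpy [-3.1416 -0.      2.6977] q [-1.2   0.52 -0.04  1.6   0.02  1.02 -0.11] total [ 0.2166 -0.5084 -0.1313] turn 1.0497203192081326
[-0.0276, -0.0244, 0.0088] 0.07
[-0.0292, -0.0224, 0.0088] 0.07
[-0.0307, -0.0203, 0.0088] 0.07
[-0.0321, -0.0181, 0.0088] 0.07
[-0.0333, -0.0158, 0.0088] 0.07
[-0.0343, -0.0135, 0.0088] 0.07
[-0.0352, -0.011, 0.0088] 0.07
[-0.0358, -0.0086, 0.0088] 0.07
[-0.0363, -0.006, 0.0088] 0.07
[-0.0367, -0.0035, 0.0088] 0.07
[-0.0368, -0.0009, 0.0088] 0.07
[-0.0368, 0.0017, 0.0088] 0.07
[-0.0366, 0.0043, 0.0088] 0.07
[-0.0362, 0.0068, 0.0088] 0.07
[-0.0356, 0.0093, 0.0088] 0.07
```

```bash
python3 -m inch '[[-0.028,-0.024,0.005,0,0,0.07,1],[-0.029,-0.022,0.005,0,0,0.07,1],[-0.031,-0.020,0.005,0,0,0.07,1],[-0.032,-0.018,0.005,0,0,0.07,1],[-0.033,-0.016,0.005,0,0,0.07,1]]' 
python3 -m inch '[[-0.034,-0.0135,0.005,0,0,0.07,1],[-0.035,-0.011,0.005,0,0,0.07,1],[-0.036,-0.0086,0.005,0,0,0.07,1],[-0.036,-0.006,0.01,0,0,0.07,1],[-0.037,-0.0035,0.01,0,0,0.07,1]]' 
python3 -m inch '[[-0.037,-0.001,0.01,0,0,0.07,1],[-0.037,0.002,0.01,0,0,0.07,1],[-0.037,0.004,0.01,0,0,0.07,1],[-0.036,0.007,0.01,0,0,0.07,1],[-0.036,0.009,0.01,0,0,0.07,1]]' 
python3 -m inch '[[0,0,0,0,0,0,1],[0,0,0,0,0,0,1]]' 
python3 -c "
from h import *
np.set_printoptions(precision=4,suppress=True)
plan(.485,.056,.065,1.648,1);print(telemetry.observe()['force'])"
```

```text
clock: 2.2
position: [0.3417, 0.3946, 0.2062]
tool_rot: [3.141, -0.0, 2.345]
force: [1.4, 0.7, -0.1]
grip_width: 0.0124
finger_force: 0.0
clock: 2.7
position: [0.4136, 0.2255, 0.1713]
tool_rot: [3.141, -0.0, 1.995]
force: [1.0, 0.6, -1.1]
grip_width: 0.0
finger_force: 0.0
clock: 3.2
position: [0.486, 0.055, 0.1211]
tool_rot: [3.141, -0.0, 1.645]
force: [0.7, 1.0, 0.4]
grip_width: -0.0001
finger_force: 0.0
clock: 3.4
position: [0.4855, 0.0557, 0.1211]
tool_rot: [-3.141, 0.0, 1.646]
force: [-0.8, 1.2, -1.3]
grip_width: 0.0
finger_force: 0.0
pos [0.4855 0.0557 0.1211] rpy [-3.1412  0.0001  1.6465] q [-0.43  0.49  0.26  2.06 -0.21  0.62  0.05] total [-0.0005  0.0003 -0.0561] turn -0.0015085042168854201
[0.0003, -0.0004, 0.0561] -0.0015
[-0.7526  1.158  -1.313 ]
```

```bash
python3 -m inch '[[0,0,0.02,0,0,0,1],[0,0,0.02,0,0,0,1],[0,0,0.016,0,0,0,1],[0,0,0,0,0,0,1]]' 
python3 -c "
from h import *
s=shot('scene','d0');cv2.imwrite('pics/d.png',cv2.resize(s[150:240,240:360,::-1],None,fx=6,fy=6,interpolation=cv2.INTER_CUBIC))"
```

```text
clock: 3.8
position: [0.4844, 0.0574, 0.0642]
tool_rot: [-3.139, -0.0, 1.65]
force: [-0.1, -0.4, 1.0]
grip_width: 0.0
finger_force: 0.0
```

View pics/d.png

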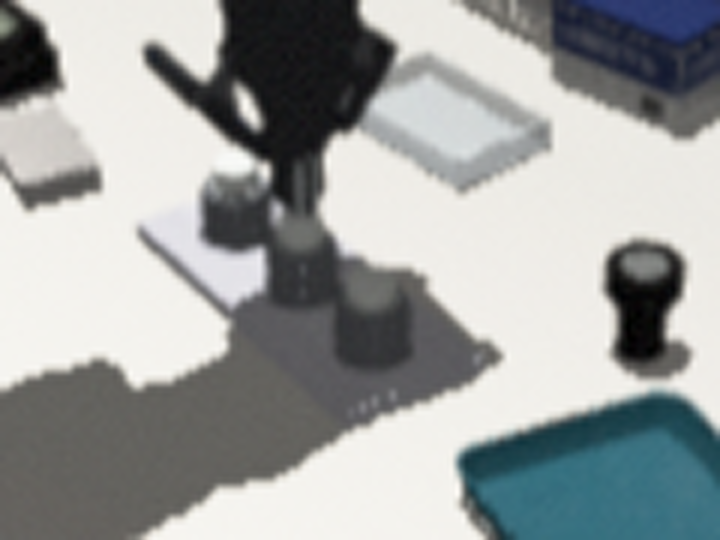

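The closed fingertips are over the middle key at about (300,210) in the crop, so I can press in small steps.

```bash
python3 -m inch '[[0,0,0.002,0,0,0,1],[0,0,0.002,0,0,0,1],[0,0,0,0,0,0,1]]' | egrep 'pos|force: \['
for i in 1 2 3 4 5 6 7 8 9 10 11 12; do python3 -m inch '[[0,0,0.0005,0,0,0,1],[0,0,0,0,0,0,1]]' | egrep 'pos|force: \['; done
```

```text
position: [0.4856, 0.0566, 0.0617]
force: [-0.5, -0.9, -0.1]
position: [0.4855, 0.0564, 0.061]
force: [0.5, 0.8, 0.5]
position: [0.4854, 0.0563, 0.0603]
force: [0.2, 0.2, -0.0]
position: [0.4854, 0.0563, 0.0598]
force: [-0.2, -0.5, 0.4]
position: [0.4854, 0.0563, 0.0593]
force: [0.3, 0.3, 0.3]
position: [0.4854, 0.0563, 0.0588]
force: [-0.1, 0.4, 2.3]
position: [0.4855, 0.0563, 0.0583]
force: [-0.2, -0.4, 3.6]
position: [0.4854, 0.0563, 0.0578]
force: [0.0, -0.1, 2.5]
position: [0.4854, 0.0563, 0.0572]
force: [0.0, -0.0, 2.4]
position: [0.4854, 0.0563, 0.0567]
force: [-0.2, -0.3, 1.6]
position: [0.4854, 0.0563, 0.0562]
force: [-0.4, -0.2, 1.0]
position: [0.4854, 0.0563, 0.0557]
force: [0.5, 0.0, -0.7]
position: [0.4854, 0.0563, 0.0552]
force: [-0.8, -0.4, 0.2]
```

Peak about 3 N, so the middle bay holds the lightest. I'll push 2 mm more to be sure of the click, then go to bay 0.

```bash
g() { egrep 'pos|force: \['; }
python3 -m inch '[[0,0,0.001,0,0,0,1],[0,0,0.001,0,0,0,1],[0,0,0,0,0,0,1]]' |g
python3 -m inch '[[0,0,-0.016,0,0,0,1],[0.024,0,0,0,0,0,1],[0.024,0,0,0,0,0,1],[0.024,0,0,0,0,0,1],[0,0,0,0,0,0,1]]' |g
python3 -m inch '[[0,0,0.004,0,0,0,1],[0,0,0.003,0,0,0,1],[0,0,0,0,0,0,1]]' |g
for i in 1 2 3 4 5 6 7 8 9 10 11 12 13; do python3 -m inch '[[0,0,0.0005,0,0,0,1],[0,0,0,0,0,0,1]]' |g; done
```

```text
position: [0.4853, 0.0563, 0.0531]
force: [-0.3, -1.1, 0.5]
position: [0.4796, 0.1313, 0.0692]
force: [0.1, 0.0, -0.5]
position: [0.4797, 0.127, 0.0618]
force: [0.7, -0.6, 0.0]
position: [0.48, 0.1277, 0.0618]
force: [0.1, 0.3, -0.1]
position: [0.4799, 0.128, 0.0613]
force: [0.7, 0.1, 0.8]
position: [0.4799, 0.1281, 0.0608]
force: [0.7, -0.0, -0.3]
position: [0.4799, 0.1281, 0.0603]
force: [0.7, 0.9, 0.1]
position: [0.4798, 0.1281, 0.0597]
force: [-0.5, -1.1, 0.4]
position: [0.4799, 0.1281, 0.0592]
force: [-0.5, -1.0, 0.5]
position: [0.4799, 0.1281, 0.0588]
force: [1.0, 0.1, 2.0]
position: [0.48, 0.1281, 0.0584]
force: [0.2, 0.0, 4.2]
position: [0.48, 0.1281, 0.0579]
force: [-0.1, -0.0, 6.0]
position: [0.48, 0.1281, 0.0573]
force: [-0.8, 1.3, 5.0]
position: [0.4799, 0.1281, 0.0567]
force: [-0.2, -0.1, 4.3]
position: [0.4799, 0.1281, 0.0562]
force: [0.6, 0.3, 2.6]
position: [0.4798, 0.1281, 0.0557]
force: [-0.7, 0.2, 0.1]
```

Peak about 6 N, so bay 0 holds the middle one. That makes bay 2 the stiffest, and I'll confirm it by pressing.

```bash
g() { egrep 'pos|force: \['; }
python3 -m inch '[[0,0,0.001,0,0,0,1],[0,0,0.001,0,0,0,1],[0,0,0.0005,0,0,0,1],[0,0,0,0,0,0,1]]' |g
python3 -m inch '[[0,0,-0.016,0,0,0,1],[-0.036,0,0,0,0,0,1],[-0.036,0,0,0,0,0,1],[-0.036,0,0,0,0,0,1],[-0.036,0,0,0,0,0,1]]' |g
python3 -m inch '[[0,0,0,0,0,0,1],[0,0,0.004,0,0,0,1],[0,0,0.003,0,0,0,1],[0,0,0,0,0,0,1]]' |g
for i in 1 2 3 4 5 6 7 8 9 10 11 12 13; do python3 -m inch '[[0,0,0.0005,0,0,0,1],[0,0,0,0,0,0,1]]' |g; done
```

```text
position: [0.4798, 0.1281, 0.0532]
force: [-0.0, 0.1, 0.7]
position: [0.4909, -0.0168, 0.0694]
force: [0.4, 0.3, -0.2]
position: [0.4906, -0.0143, 0.0617]
force: [0.5, 0.1, -0.2]
position: [0.4909, -0.0149, 0.0617]
force: [0.2, -0.2, -0.1]
position: [0.491, -0.0154, 0.0613]
force: [0.4, 0.0, 0.0]
position: [0.491, -0.0155, 0.0608]
force: [-0.3, -0.1, 1.0]
position: [0.4909, -0.0155, 0.0603]
force: [-0.3, 0.4, -0.2]
position: [0.4909, -0.0155, 0.0597]
force: [0.1, 0.5, -0.2]
position: [0.491, -0.0155, 0.0592]
force: [-0.2, 0.1, 1.2]
position: [0.491, -0.0155, 0.0588]
force: [0.5, 0.2, 1.7]
position: [0.4911, -0.0155, 0.0584]
force: [0.0, -0.5, 4.7]
position: [0.4911, -0.0155, 0.0579]
force: [-1.1, -0.2, 5.2]
position: [0.4911, -0.0155, 0.0575]
force: [0.2, 0.0, 7.7]
position: [0.4912, -0.0155, 0.057]
force: [-1.4, 0.3, 9.8]
position: [0.4911, -0.0155, 0.0565]
force: [-0.1, 0.3, 7.2]
position: [0.491, -0.0155, 0.0558]
force: [-0.0, 1.2, 3.5]
```

Peak about 10 N, so bay 2 holds the stiffest. I'll finish the click, lift, open, and grip this one.

```bash
g() { egrep 'pos|force: \[|width|finger'; }
python3 -m inch '[[0,0,0.001,0,0,0,1],[0,0,0.001,0,0,0,1],[0,0,0.0005,0,0,0,1],[0,0,0,0,0,0,1]]' |g
python3 -m inch '[[0,0,-0.02,0,0,0,0.8],[0,0,-0.02,0,0,0,0],[0,0,0,0,0,0,0],[0,0,0,0,0,0,0],[0,0,0,0,0,0,0]]' |g
python3 -m inch '[[0,0,0,0,0,0,0],[0,0,0,0,0,0,0]]' |g
```

```text
position: [0.4908, -0.0155, 0.0531]
force: [-0.2, 0.1, -0.6]
grip_width: 0.0003
finger_force: 0.0
position: [0.4906, -0.0154, 0.0927]
force: [-0.4, -1.2, 0.2]
grip_width: 0.0725
finger_force: 0.0
position: [0.4907, -0.0155, 0.0928]
force: [-0.6, -0.3, -0.0]
grip_width: 0.0853
finger_force: 0.0
```

```bash
g() { egrep 'pos|force: \[|width|finger'; }
python3 -m inch '[[0,0,0.02,0,0,0,0],[0,0,0.02,0,0,0,0],[0,0,0.02,0,0,0,0],[0,0,0.019,0,0,0,0],[0,0,0,0,0,0,0]]' |g
python3 -m inch '[[0,0,0,0,0,0,0.3],[0,0,0,0,0,0,0.4],[0,0,0,0,0,0,0.5],[0,0,0,0,0,0,0.6],[0,0,0,0,0,0,1]]' 40 |g
python3 -m inch '[[0,0,0,0,0,0,1],[0,0,0,0,0,0,1],[0,0,0,0,0,0,1]]' |g
```

```text
position: [0.4896, -0.0156, 0.0124]
force: [0.3, -0.5, 0.4]
grip_width: 0.0854
finger_force: 0.0
position: [0.4914, -0.0154, 0.0152]
force: [-2.6, -0.1, 11.9]
grip_width: 0.0387
finger_force: 38.8
position: [0.4914, -0.0155, 0.0152]
force: [-3.3, 0.2, 11.8]
grip_width: 0.0391
finger_force: 38.8
```

```bash
g() { egrep 'pos|force: \[|width|finger|rot'; }
python3 -m inch '[[0,0,-0.005,0,0,0,1],[0,0,-0.015,0,0,0,1],[0,0,-0.03,0,0,0,1],[0,0,-0.03,0,0,0,1],[0,0,0,0,0,0,1]]' |g
python3 -c "
from h import *
np.set_printoptions(precision=4,suppress=True)
s=shot('scene','e0');cv2.imwrite('pics/e.png',cv2.resize(s[150:240,240:360,::-1],None,fx=6,fy=6,interpolation=cv2.INTER_CUBIC))
plan(.651,.18,.095,3.316,12)"
```

```text
position: [0.4926, -0.0155, 0.0977]
tool_rot: [3.137, -0.0, 1.648]
force: [-1.1, 0.4, -3.5]
grip_width: 0.0389
finger_force: 40.9
pos [ 0.4919 -0.0153  0.096 ] rpy [ 3.1382 -0.0002  1.648 ] q [-0.26  0.54  0.23  2.07 -0.22  0.56  0.2 ] total [ 0.1591  0.1953 -0.001 ] turn -1.6679849590072493
[0.0152, 0.0145, 0.0001] -0.139
[0.013, 0.0164, 0.0001] -0.139
[0.0106, 0.0181, 0.0001] -0.139
[0.008, 0.0194, 0.0001] -0.139
[0.0053, 0.0203, 0.0001] -0.139
[0.0024, 0.0209, 0.0001] -0.139
[-0.0005, 0.021, 0.0001] -0.139
[-0.0034, 0.0207, 0.0001] -0.139
[-0.0062, 0.02, 0.0001] -0.139
[-0.009, 0.019, 0.0001] -0.139
[-0.0115, 0.0176, 0.0001] -0.139
[-0.0138, 0.0158, 0.0001] -0.139
```

View pics/e.png

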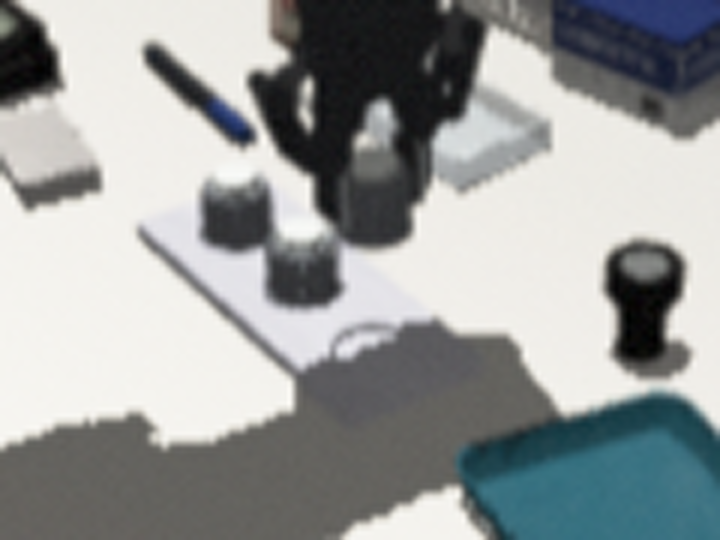

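Switch held upright at crop (376,200), and the other two stay seated with their keys down. I'll carry it to the clear box while turning.

```bash
python3 -m inch '[[0.015,0.0145,0,0,0,-0.139,1],[0.013,0.0165,0,0,0,-0.139,1],[0.0105,0.018,0,0,0,-0.139,1],[0.008,0.0195,0,0,0,-0.139,1],[0.0055,0.0205,0,0,0,-0.139,1]]' >/dev/null
python3 -m inch '[[0.0025,0.021,0,0,0,-0.139,1],[-0.0005,0.021,0,0,0,-0.139,1],[-0.0035,0.0205,0,0,0,-0.139,1],[-0.006,0.020,0,0,0,-0.139,1],[-0.009,0.019,0,0,0,-0.139,1]]' >/dev/null
python3 -m inch '[[-0.0115,0.0175,0,0,0,-0.139,1],[-0.014,0.016,0,0,0,-0.139,1],[0,0,0,0,0,0,1],[0,0,0,0,0,0,1]]' >/dev/null
python3 -c "
from h import *
np.set_printoptions(precision=4,suppress=True)
plan(.651,.18,.05,3.316,1)
shot('scene','f0');s=shot('top','f1');b=cv2.imread('pics/f0.png')
cv2.imwrite('pics/f.png',np.hstack([cv2.resize(s[130:200,200:265,::-1],None,fx=6,fy=6,interpolation=2),cv2.resize(b[130:200,280:345],None,fx=6,fy=6,interpolation=2)]))"
```

```text
pos [0.6496 0.1797 0.0929] rpy [ 3.1414 -0.0019 -2.9685] q [-0.23  0.76 -0.2   1.55  0.18  0.85  1.24] total [ 0.0014  0.0003 -0.0429] turn -0.001326329522814973
[-0.0015, 0.0001, 0.0429] -0.0013
```

View pics/f.png

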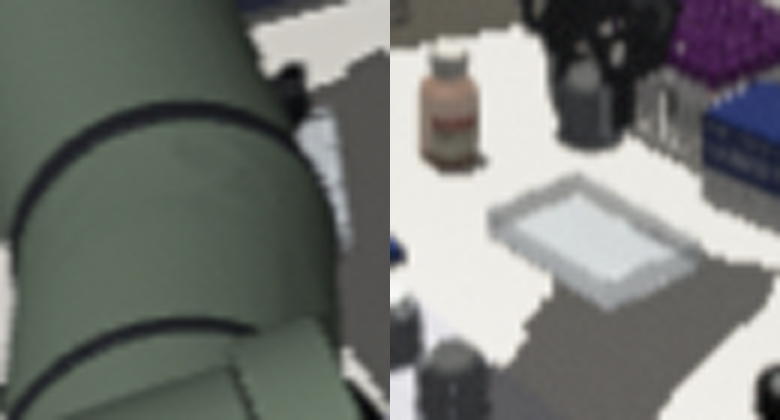

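```bash
python3 -c "
from h import *
np.set_printoptions(precision=4,suppress=True)
P=np.array([ray('scene',p,.022)[:2] for p in [(296.7,165.8),(311.7,159.7),(331.2,172.5),(316.2,178.9)]]);print(P,P.mean(0))
a=cv2.imread('pics/a.png');cv2.imwrite('pics/g.png',cv2.resize(a[140:185,210:265],None,fx=10,fy=10,interpolation=2))
print([proj('scene',(.651,.18,.1))])"
```

```text
[[0.5979 0.2159]
 [0.671  0.2275]
 [0.6842 0.1072]
 [0.6133 0.0971]] [0.6416 0.1619]
[[np.float64(313.4606881889923), np.float64(147.9349076650297)]]
```

View pics/g.png

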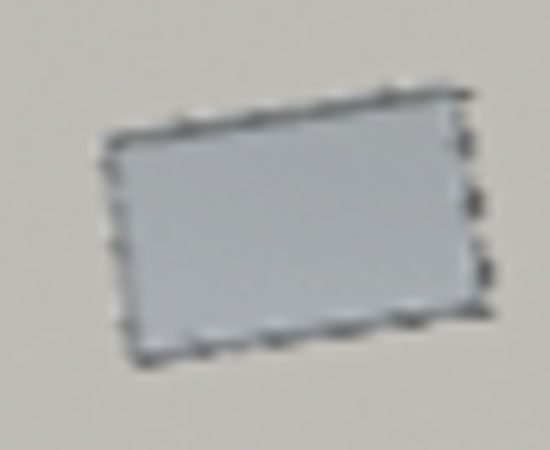

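```bash
python3 -m inch '[[0.004,-0.009,0,0,0,0,1],[0,0,0.02,0,0,0,1],[0,0,0.02,0,0,0,1],[0,0,0.02,0,0,0,1],[0,0,0,0,0,0,1]]' 
python3 -m inch '[[0,0,0.005,0,0,0,1],[0,0,0,0,0,0,1],[0,0,0,0,0,0,1]]'
```

```text
clock: 19.1
position: [0.6462, 0.1686, 0.032]
tool_rot: [-3.141, -0.004, -2.969]
force: [-0.8, -0.5, -2.8]
grip_width: 0.0385
finger_force: 40.8
clock: 19.4
position: [0.6483, 0.1702, 0.0302]
tool_rot: [3.142, 0.001, -2.968]
force: [-0.1, 0.5, -1.7]
grip_width: 0.0389
finger_force: 40.8
```

```bash
g() { egrep 'pos|force: \['; }
python3 -m inch '[[0,0,0.005,0,0,0,1],[0,0,0.005,0,0,0,1],[0,0,0.004,0,0,0,1],[0,0,0,0,0,0,1],[0,0,0,0,0,0,1]]' |g
for i in 1 2 3 4 ; do python3 -m inch '[[0,0,0.001,0,0,0,1],[0,0,0,0,0,0,1]]' |g; done
```

```text
position: [0.6478, 0.1703, 0.0151]
force: [-0.2, -0.4, -2.5]
position: [0.6479, 0.1703, 0.0143]
force: [-0.6, 0.1, -1.2]
position: [0.6479, 0.1703, 0.0132]
force: [0.6, -0.6, -2.7]
position: [0.6478, 0.1702, 0.0122]
force: [0.8, 0.3, -2.6]
position: [0.648, 0.1703, 0.0114]
force: [0.3, -0.5, -0.6]
```

```bash
python3 -m inch '[[0,0,0.0005,0,0,0,0.5],[0,0,0,0,0,0,0.45],[0,0,0,0,0,0,0.4],[0,0,0,0,0,0,0.35],[0,0,0,0,0,0,0.32]]' 
python3 -m inch '[[0,0,0,0,0,0,0.32],[0,0,-0.01,0,0,0,0.32],[0,0,-0.02,0,0,0,0.32],[0,0,-0.03,0,0,0,0.32],[0,0,-0.03,0,0,0,0.32]]'
python3 -c "
from h import *
np.set_printoptions(precision=4,suppress=True)
plan(.4855,.0565,.1,1.648,11)
s=shot('scene','h0');cv2.imwrite('pics/h.png',cv2.resize(s[130:230,250:350,::-1],None,fx=6,fy=6,interpolation=2))"
```

```text
clock: 21.2
position: [0.6479, 0.1703, 0.0108]
tool_rot: [3.142, 0.0, -2.967]
force: [-0.3, 0.3, -0.5]
grip_width: 0.0581
finger_force: 0.0
clock: 21.7
position: [0.6477, 0.1702, 0.1024]
tool_rot: [3.142, -0.0, -2.967]
force: [0.0, -0.9, 0.7]
grip_width: 0.0583
finger_force: 0.0
pos [0.6477 0.1702 0.1024] rpy [ 3.1416 -0.0002 -2.9674] q [-0.22  0.74 -0.2   1.56  0.18  0.86  1.26] total [-0.1622 -0.1137 -0.0024] turn 1.667778585013254
[0.0163, -0.0076, 0.0002] 0.1516
[0.015, -0.01, 0.0002] 0.1516
[0.0133, -0.0122, 0.0002] 0.1516
[0.0113, -0.014, 0.0002] 0.1516
[0.0091, -0.0156, 0.0002] 0.1516
[0.0066, -0.0168, 0.0002] 0.1516
[0.004, -0.0176, 0.0002] 0.1516
[0.0013, -0.018, 0.0002] 0.1516
[-0.0014, -0.018, 0.0002] 0.1516
[-0.0041, -0.0175, 0.0002] 0.1516
[-0.0067, -0.0167, 0.0002] 0.1516
```

View pics/h.png

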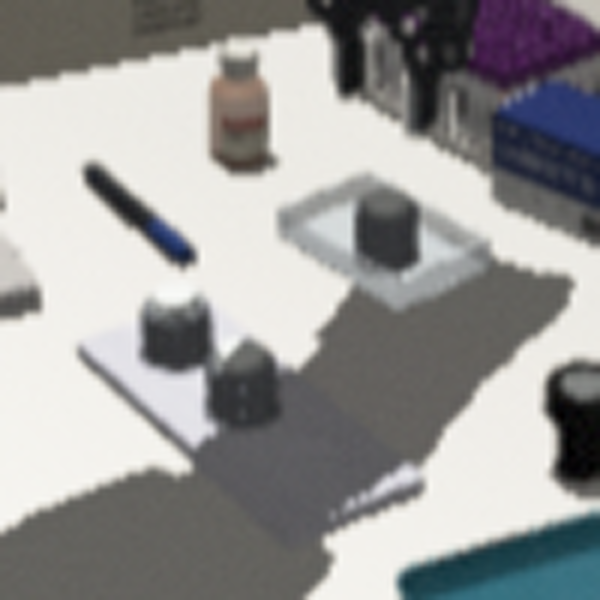

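The stiffest stands upright in the clear box at crop (387,230). Next I'll fetch the lightest from the middle bay.

```bash
python3 -m inch '[[0.016,-0.0075,0,0,0,0.148,0],[0.015,-0.010,0,0,0,0.148,0],[0.0135,-0.012,0,0,0,0.148,0],[0.0115,-0.014,0,0,0,0.148,0],[0.009,-0.0155,0,0,0,0.148,0]]' >/dev/null
python3 -m inch '[[0.0065,-0.017,0,0,0,0.148,0],[0.004,-0.0175,0,0,0,0.148,0],[0.0015,-0.018,0,0,0,0.148,0],[-0.0015,-0.018,0,0,0,0.148,0],[-0.004,-0.0175,0,0,0,0.148,0]]' >/dev/null
python3 -m inch '[[-0.0065,-0.0165,0,0,0,0.148,0],[0,0,0,0,0,0.04,0],[0,0,0,0,0,0,0],[0,0,0,0,0,0,0]]'
python3 -c "
from h import *
plan(.4855,.0565,.015,1.648,1)"
```

```text
clock: 23.15
position: [0.4884, 0.0549, 0.1011]
tool_rot: [3.141, -0.0, 1.651]
force: [-0.1, 0.1, 0.4]
grip_width: 0.0855
finger_force: 0.0
pos [0.48840526 0.05492633 0.10108777] rpy [ 3.14069645e+00 -3.90296364e-04  1.65084226e+00] q [-0.4   0.53  0.23  2.07 -0.21  0.57  0.05] total [-0.00290526  0.00157367 -0.08608777] turn 0.002842255409429839
[0.0018, -0.0028, 0.0861] 0.0028
```

```bash
g() { egrep 'pos|force: \[|width|finger'; }
python3 -m inch '[[0.002,-0.003,0.02,0,0,0,0],[0,0,0.022,0,0,0,0],[0,0,0.022,0,0,0,0],[0,0,0.02,0,0,0,0],[0,0,0,0,0,0,0]]' |g
python3 -m inch '[[0,0,0,0,0,0,0.3],[0,0,0,0,0,0,0.4],[0,0,0,0,0,0,0.5],[0,0,0,0,0,0,0.6],[0,0,0,0,0,0,1]]' 40 |g
python3 -m inch '[[0,0,0,0,0,0,1],[0,0,0,0,0,0,1],[0,0,0,0,0,0,1]]' |g
python3 -m inch '[[0,0,-0.005,0,0,0,1],[0,0,-0.015,0,0,0,1],[0,0,-0.035,0,0,0,1],[0,0,-0.035,0,0,0,1],[0,0,0,0,0,0,1]]' |g
python3 -c "
from h import *
plan(.525,-.25,.1,1.648,7)"
```

```text
position: [0.4838, 0.0563, 0.015]
force: [-0.2, 0.6, 0.9]
grip_width: 0.0856
finger_force: 0.0
position: [0.4851, 0.0563, 0.0178]
force: [-1.5, -0.4, 12.8]
grip_width: 0.0389
finger_force: 38.7
position: [0.4851, 0.0563, 0.0178]
force: [-2.6, -0.2, 12.9]
grip_width: 0.0385
finger_force: 38.7
position: [0.4864, 0.0564, 0.1107]
force: [1.2, -0.2, -4.0]
grip_width: 0.0392
finger_force: 41.2
pos [0.48641564 0.05639836 0.11071484] rpy [ 3.13581053e+00 -1.11227267e-03  1.64763086e+00] q [-0.42  0.51  0.24  2.07 -0.21  0.58  0.04] total [ 0.03858436 -0.30639836 -0.01071484] turn -0.00036914348193572977
[-0.0441, 0.0021, 0.0015] -0.0001
[-0.0441, 0.0021, 0.0015] -0.0001
[-0.0441, 0.0021, 0.0015] -0.0001
[-0.0441, 0.0021, 0.0015] -0.0001
[-0.0441, 0.0021, 0.0015] -0.0001
[-0.0441, 0.0021, 0.0015] -0.0001
[-0.0441, 0.0021, 0.0015] -0.0001
```

```bash
g() { egrep 'pos|force: \[|width|finger'; }
python3 -m inch '[[-0.044,0.002,0,0,0,0,1],[-0.044,0.002,0,0,0,0,1],[-0.044,0.002,0,0,0,0,1],[-0.044,0.002,0,0,0,0,1],[-0.044,0.002,0,0,0,0,1]]' |g
python3 -m inch '[[-0.044,0.002,0,0,0,0,1],[-0.044,0.002,0,0,0,0,1],[0,0,0.02,0,0,0,1],[0,0,0.025,0,0,0,1],[0,0,0,0,0,0,1]]' |g
python3 -m inch '[[0,0,0.02,0,0,0,1],[0,0,0.01,0,0,0,1],[0,0,0.01,0,0,0,1],[0,0,0,0,0,0,1],[0,0,0,0,0,0,1]]' |g
python3 -c "
from h import *
s=shot('scene','i0');cv2.imwrite('pics/i.png',cv2.resize(s[170:310,280:420,::-1],None,fx=4,fy=4,interpolation=2))"
```

```text
position: [0.5112, -0.1641, 0.1065]
force: [0.7, -0.1, -1.8]
grip_width: 0.0387
finger_force: 41.1
position: [0.5203, -0.2492, 0.0589]
force: [0.5, 0.3, -2.1]
grip_width: 0.0392
finger_force: 41.0
position: [0.5223, -0.2499, 0.0222]
force: [0.6, 1.0, -2.7]
grip_width: 0.039
finger_force: 41.1
```

View pics/i.png

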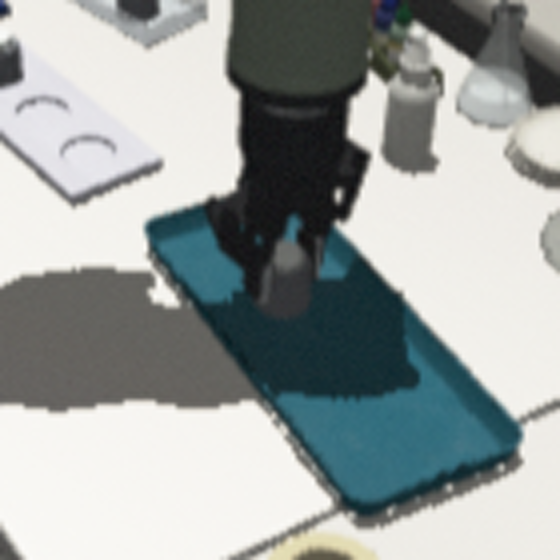

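The switch hangs over the tray floor at crop (285,290), clear of both walls. I'll lower it until contact.

```bash
g() { egrep 'pos|force: \['; }
python3 -m inch '[[0,0,0.003,0,0,0,1],[0,0,0.002,0,0,0,1],[0,0,0,0,0,0,1]]' |g
for i in 1 2 3 4 5; do python3 -m inch '[[0,0,0.001,0,0,0,1],[0,0,0,0,0,0,1]]' |g; done
```

```text
position: [0.5221, -0.2499, 0.0167]
force: [0.7, 0.2, -1.9]
position: [0.5222, -0.2499, 0.0158]
force: [-0.7, -1.2, -2.4]
position: [0.5222, -0.25, 0.0149]
force: [-0.6, -0.2, 1.3]
position: [0.5223, -0.25, 0.0148]
force: [-6.3, 3.2, 22.1]
position: [0.5224, -0.25, 0.0147]
force: [-12.2, 5.9, 42.4]
position: [0.5224, -0.2503, 0.014]
force: [-13.7, 6.1, 49.7]
```

```bash
python3 -m inch '[[0,0,-0.001,0,0,0,1],[0,0,-0.001,0,0,0,1],[0,0,-0.0005,0,0,0,1],[0,0,0,0,0,0,1]]' |egrep 'pos|force: \['
python3 -m inch '[[0,0,0,0,0,0,0.5],[0,0,0,0,0,0,0.45],[0,0,0,0,0,0,0.4],[0,0,0,0,0,0,0.35],[0,0,0,0,0,0,0.32]]' 
python3 -m inch '[[0,0,0,0,0,0,0.32],[0,0,-0.01,0,0,0,0.32],[0,0,-0.02,0,0,0,0.32],[0,0,-0.04,0,0,0,0.32],[0,0,-0.04,0,0,0,0.32]]'
python3 -m inch '[[0,0,-0.04,0,0,0,0.32],[0.04,0,-0.02,0,0,0,0.32],[0.04,0,0,0,0,0,0.32],[0.04,0,0,0,0,0,0.32],[0,0,0,0,0,0,0.32]]' >/dev/null
python3 -c "
from h import *
print(telemetry.observe()['position'])
s=shot('scene','j0')[:,:,::-1];t=shot('top','j1')[:,:,::-1]
cv2.imwrite('pics/j.png',np.hstack([cv2.resize(s[140:290,260:420],None,fx=4,fy=4,interpolation=2)[:, :400],cv2.resize(s[215:290,320:420],None,fx=4,fy=4,interpolation=2)[[0]*0+list(range(300))+[299]*300]]))"
```

```text
position: [0.5222, -0.2498, 0.0143]
force: [-1.5, 0.3, 3.7]
clock: 28.7
position: [0.5222, -0.2499, 0.0143]
tool_rot: [-3.142, 0.0, 1.648]
force: [0.3, -0.2, -0.1]
grip_width: 0.0581
finger_force: 0.0
clock: 29.2
position: [0.5217, -0.2499, 0.1259]
tool_rot: [-3.141, -0.0, 1.648]
force: [0.2, 0.4, 0.2]
grip_width: 0.0584
finger_force: 0.0
[ 0.51299437 -0.12500553  0.18514548]
```

View pics/j.png

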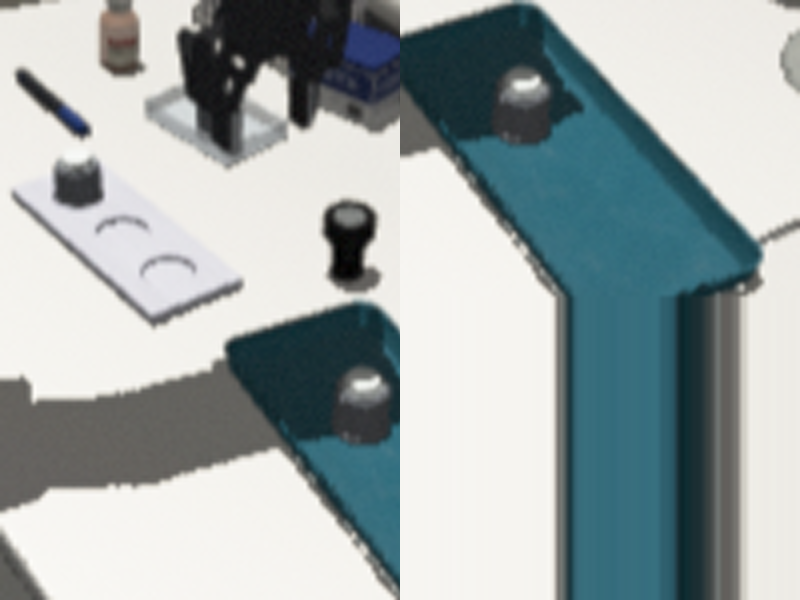

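The lightest stands upright in the tray at crop (362,405). The middle one is seated in bay 0 at (77,178), and the robot is clear of everything.

```bash
python3 -c "
from h import *
print(bot.job_done())"
```

```text
the job is handed in; nothing more can be done
None
```

All three keys clicked, at peaks of about 3, 6 and 10 N. The stiffest stands upright in the clear box, the lightest upright in the tray, and the middle one is still seated in its bay; the job is handed in, but no verdict came back. While lowering the lightest into the tray, I pressed it down too far: the tool force peaked near 50 N before I backed off, though not on a key.

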